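Set the drained mixing cup in its holder

ROBOT

A 6-joint arm with a two-finger parallel gripper is mounted at the origin on a cart in front of the work surface, level with it; the furniture and walls round the work are solid. World frame = base frame: x ahead of the robot, y to its left, z up, the work surface at z = 0. Lengths are in mm, angles in rad, forces in N, time in s.
With the tool pointing down it reaches from about 250 to 800 mm from the base axis. Payload 3.9 kg.
Tool frame: the origin (TCP) lies midway between the tips of the shut fingers; the grasp point (between the pads) lies 19 mm behind it; z points along the fingers, y is the line along which they close (so a half turn about z gives the same grasp; the last joint's range is limited). The gripper opens to 85 mm and grips with 20 to 120 N. Pads are 22 mm wide; open, the fingers measure 114 mm over their backs; the gripper's body (76 mm by 85 mm) begins 54 mm behind the grasp point. The pads swing forward as they close: fully open they stand 13 mm farther back than shut.
Start: joints at [1.154, 0.26, -0.138, 1.173, 0, 1.571], TCP at [212.534, 480.047, 231.304] pointing down, gripper open.
Joint ranges: [-2.78, 2.78], [-0.83, 1.72], [-1.28, 1.37], [-1.9, 2.12], [-1.57, 1.48], [-3.14, 3.14]. Speed limits (rad/s): [2.57, 2.57, 3.14, 3.14, 3.14, 3.14].

INTERFACE

Orientations are given as a unit quaternion [x, y, z, w].
In Python, from rig import arm gives the robot as it stands.
- The arm moves only by the shell command python3 -m jog 'ROWS' [OPENING] [FORCE]. ROWS is JSON, a list of rows, each a list of 2 entries, a list of its own where there are three numbers: the shift along the tool's x, y, z normalised to -1 to 1, where 1 is 0.3 m, then the turn about the tool's z normalised to -1 to 1, where 1 is 45 degrees. A call has 1 to 12 rows; each row is the pose to reach, as a shift and turn from the pose commanded when the call began, along the tool's axes at that moment; what a row does not reach only later rows make up. A row lasts 1/10 s, in which the tool goes at most 50 mm and 8.59 degrees, less where a joint would pass 70% of its speed; a pose out of reach is approached as far as the arm can. A call with a number of a shift or a turn outside -1 to 1 is refused whole. A call with a gripper value outside its range is refused whole. OPENING is the closure, from -1 (fully open) to 1 (shut), set as the call begins (- or left out, the last holds). The fingers move at their own pace and stop on an object; FORCE is the grip in N (left out, the last holds). Time passes only in rows, so rows that repeat a pose let the fingers close. It gives the time, the measured TCP pose, the force, the opening and the grip force at its end, in the units of the state.
- arm.sense(): the state, without advancing time (a new reading comes with each control period).
- arm.grab_frame(name): name is "side" or "top"; returns a dict with "image" (420x560x3 uint8, blue, green, red), "range_z" (420x560 float32, mm along the optical axis (not along the pixel's ray), 0 where there is no reading), "camera_matrix" (3x3 intrinsics, pixels), "k1" (the pictures are not rectified: a ray, as slopes to the right and down, at radius r is drawn at 1 + k1 r^2 times it, then the intrinsics apply), "world_to_cam" (4x4, takes a point from world to camera coordinates). Camera axes: x right, y down, z forward; pixel columns grow to the right and rows downward; lengths in mm; the calibration is good to about 2 mm. A picture is of the moment at which its call begins.
- arm.hand_in(): hands the job in; it is judged then, once.
Trained networks look in a picture, given as the dict that the camera call returned (one of the last four; its "shot" number tells which), for a name from the list of things; names that differ only in an ending like _2 or _b are one class to them, and where a whole thing is asked for, a point or a joint stands for the part that bears it (a point fixed in the world has none). Each returns a list of dicts, best first, with "conf" (0 to 1); they miss things now and then, are a little off and sometimes report something else, mostly with a low value. They report only what shows in the picture. A call takes as long as a camera call.
- arm.cut_out(label, picture): "region" (420x560 bool, what is visible of it) and "location" ([column, row] in pixels, amid what is visible of it).
- arm.tip_of(label, picture): "location" ([column, row] in pixels: a listed point, or the origin of a listed thing).
The state is a dict: "clock": time; "joint_pos": joint angles; "qvel": joint speeds; "tau": joint torques, N m; "tool_pos": TCP position; "orientation": TCP orientation; "wrist_force": force on the tool from outside, world axes, zero at the start; "torque": the same for the moment, N m; "width": opening from 0.0 (shut) to 1.0 (fully open); "grip_force": force on a finger pad.
Only numpy, scipy, OpenCV 4.12 (cv2) and the standard library are available. Lean on these libraries where they do the work, as an engineer would, in place of code of your own. Each camera call takes 0.05 s, during which the arm holds its last target. There are 200 camera calls.

TASK

The small grey mixing cup has been left mouth-down on the bench to drain. Turn it the right way up and lower it into the one of the three weighted metal holders that its taper fits, so that it sits straight in the bore with its rim standing clear above the holder. Let it settle there by its own weight and let go; do not push it down or drop it in from a height, or it will jam, and leave the holders and the other things on the bench standing where they are.

Things in the scene. Friction and masses are not known exactly. Their poses are not given: they have to be found in the camera images.
- cup: Small plain grey plastic mixing cup, a truncated cone, 30 to 60 g: 70 mm high, outside 40 mm across at the base growing evenly to 62 mm at the mouth (9 degrees a side), wall 3 mm, the same all round. Origin: centre of the base's underside; z runs along the axis towards the mouth. It starts mouth-down: origin 70 mm above the bench, z down. A 25 N grip across its diameter holds it.
- cup_rim (a point): Centre of the cup's mouth, 70 mm along z from its origin. A tool tilted no more than 45 degrees or so either way turns the cup only about a quarter turn in one grasp. Laid on its side it rests along its wall, axis rising 9 degrees towards the mouth, centre of the base 20 mm above the bench; let go calmly it stays there, pushed it rolls.
- holder_mid: The holder that fits the cup: round turned body of blackened steel, 66 mm across and 60 mm high, 0.6 kg, standing loose. Its bore tapers like the cup (9 degrees a side), 54 mm across at the mouth, floor 8 mm above the underside. Origin: centre of the underside, z up. The three holders swap places from run to run.
- holder_mid_mouth (a point): Centre of the fitting holder's mouth, 60 mm above its origin. The cup resting in the taper by its own weight has its base 16 to 17 mm above the holder's origin (clear of the floor) and its rim 26 mm above this mouth. A push of more than about 7 N, or a free fall of more than about 15 mm into the bore, jams it.
- clear_spot (a point): A fixed point of the bench top; the bench is always clear for 60 mm to the robot's side and the far side of it and 80 mm to its left and right, room to lay or stand the cup.
- holder_small: Smaller holder of the same make, too small for the cup: body 49 mm across, 48 mm high, bore 37 mm across at the mouth. Origin: centre of the underside.
- holder_large: Larger holder of the same make, too large for the cup, which would drop to its floor: body 84 mm across, 78 mm high, bore 72 mm across at the mouth. Origin: centre of the underside.
- black_cup: Bystander: black plastic mixing cup standing mouth up, 97 mm across the rim, 100 mm high. Origin: centre of the underside.
- jar: Bystander: small sample jar with black lid, 49 mm across, 56 mm high. Origin: centre of the underside.
- tape: Bystander: roll of masking tape lying flat, 86 mm across, 24 mm high. Origin: centre of the underside.
- marker: Bystander: felt marker lying near the front edge, 138 mm long (along its y), 12 mm thick. Origin: centre of the underside.
- packet: Bystander: flat packet lying on the bench, 99 x 123 x 12 mm. Origin: centre of the underside.

How it is judged (in metres and radians):
At the end, for the whole second after the job is handed in: The cup sits mouth up in the bore of the holder that fits it: base 12 to 21 mm above the holder's underside, within 5 mm of its centre line, upright within 0.07 rad, holder standing, cup at rest and released (z of cup in the frame of holder_mid between 0.012 and 0.021 m and horizontal distance between cup and holder_mid below 0.005 m and angle between cup's own z axis and vertical below 0.07 rad and angle between holder_mid's own z axis and vertical below 0.05 rad and linear speed of cup below 0.02 m/s); the robot touches nothing.
It fails at once if the cup is wedged into a holder: their walls bear on each other with more than 50 N in all (a downward push of about 8 N) (contact force between cup and holder_mid above 50 N or contact force between cup and holder_small above 50 N or contact force between cup and holder_large above 50 N).
It fails at once if the cup falls into the holder faster than 0.6 m/s (a fall of about 18 mm) (linear speed of cup above 0.6 m/s and horizontal distance between cup and holder_mid below 0.02 m and z of cup in the frame of holder_mid below 0.06 m).
It fails at once if a holder is shoved more than 30 mm or tipped over (distance of any of holder_mid, holder_small, holder_large from where it was at the start of the episode above 0.03 m or angle between any of holder_mid, holder_small, holder_large's own z axis and vertical above 0.35 rad).
It fails at once if another thing on the bench is moved more than 30 mm (distance of any of black_cup, jar, tape, marker, packet from where it was at the start of the episode above 0.03 m).
It also fails if it takes over 64 s, if anything falls off the work surface, if the arm or the gripper's body presses on something with over 40 N, if the wrist force passes 120 N, or if a joint passes its speed limit or range.

## Working session

There is one attempt and no reset: what is moved stays moved. The work goes in short steps, Python scripts to look and compute and a shell command to move; the robot and the scene stay as the last step left them, time stands still between calls to the robot, and variables do not carry over. Pictures are saved under pics/ and viewed, at most 10 in all, crops included, and the job is handed in when it is done.

```bash
mkdir -p pics; ls; cat > h.py <<'E'
from rig import arm
import numpy as np, cv2
def ray(f,uv):
    K=np.array(f["camera_matrix"]);k=f["k1"]
    d=np.array([(uv[0]-K[0,2])/K[0,0],(uv[1]-K[1,2])/K[1,1]]);s=d.copy()
    for _ in range(20): s=d/(1+k*(s@s))
    T=np.linalg.inv(np.array(f["world_to_cam"]))
    return T[:3,3],T[:3,:3]@np.array([s[0],s[1],1.])
def at_z(f,uv,z):
    o,d=ray(f,uv); return o+d*(z-o[2])/d[2]
def at_r(f,uv):
    o,d=ray(f,uv); r=f["range_z"][int(round(uv[1])),int(round(uv[0]))]; return o+d*r
def cloud(f,region):
    v,u=np.nonzero(region&(f["range_z"]>0))
    return np.array([at_r(f,(a,b)) for a,b in zip(u,v)])
E
python3 - <<'E'
from h import *
np.set_printoptions(precision=1,suppress=True)
s=arm.sense(); print({k:np.round(v,3) for k,v in s.items()})
F={n:arm.grab_frame(n) for n in("top","side")}
for n,f in F.items():
    cv2.imwrite(f"pics/{n}0.png",f["image"])
    print(n,"cam",ray(f,(280,210)))
    for l in ["cup","holder_mid","holder_small","holder_large","black_cup","jar","tape","marker","packet"]:
        c=arm.cut_out(l,f)
        if c:
            p=cloud(f,c[0]["region"])
            if len(p): 
                top=np.percentile(p[:,2],95); q=p[p[:,2]>top-6]
                print(l,round(c[0]["conf"],2),np.array(c[0]["location"]),"ztop",round(top),"xy mid",(np.percentile(q,2,axis=0)+np.percentile(q,98,axis=0))/2,"ext",np.ptp(q,axis=0))
    for l in ["clear_spot","holder_mid_mouth","cup"]:
        t=arm.tip_of(l,f)
        if t: print(" tip",l,t[0]["conf"],t[0]["location"],at_z(f,t[0]["location"],{"clear_spot":0,"holder_mid_mouth":60,"cup":70}[l]))
E
```

```text
pics
{'clock': np.float64(0.0), 'joint_pos': array([ 1.2,  0.3, -0.1,  1.2,  0. ,  1.6]), 'qvel': array([-0., -0.,  0., -0., -0., -0.]), 'tau': array([ -0. , -40.6,  25.4,   0. ,  -0. ,  -0. ]), 'tool_pos': array([212.2, 479.4, 230.5]), 'orientation': array([ 0.2,  1. , -0. , -0. ]), 'wrist_force': array([-0.3,  0.7, -0.8]), 'torque': array([-0., -0., -0.]), 'grip_force': np.float64(0.0), 'width': np.float64(1.0)}
top cam (array([ 406.2,   46.6, 1463.7]), array([ 0.1,  0. , -1. ]))
cup 0.85 [318.4 240.1] ztop 72 xy mid [450.  -57.7  71. ] ext [39.1 39.5 12.9]
holder_mid 0.74 [195.  228.9] ztop 62 xy mid [492.5 343.1  59.7] ext [63.1 65.7  9.2]
holder_small 0.56 [286.4 194.4] ztop 50 xy mid [609.9  38.   48.8] ext [45.1 43.5  9.2]
holder_large 0.7 [225.8 188.8] ztop 79 xy mid [632.  241.8  77.9] ext [83.4 83.2 11.8]
black_cup 0.64 [383.6 174.5] ztop 101 xy mid [ 676.4 -289.9   99.8] ext [93.6 96.7 10.6]
jar 0.71 [333.2 166.2] ztop 61 xy mid [ 697.8 -120.4   59. ] ext [45.6 43.8  8.8]
tape 0.73 [404.6 266.9] ztop 29 xy mid [ 360.2 -344.7   27.3] ext [70.3 84.6 11. ]
marker 0.48 [258.1 
[... 619 characters left out ...]
 ext [49.2 47.   8.2]
holder_large 0.82 [286.  186.7] ztop 79 xy mid [628.5 241.8  77. ] ext [82.2 84.4 10. ]
black_cup 0.61 [408.2 278. ] ztop 101 xy mid [ 673.9 -290.2   99.3] ext [96.8 93.3  9.7]
jar 0.94 [368.7 248.8] ztop 58 xy mid [ 696.9 -123.6   56.5] ext [49.3 49.8  9. ]
tape 0.86 [293.8 370.4] ztop 27 xy mid [ 358.3 -345.4   24.8] ext [84.9 87.1  8.2]
marker 0.45 [215.9 242.4] ztop 14 xy mid [358.1 128.2  12. ] ext [ 33.9 113.8   7.1]
packet 0.68 [186.8 192. ] ztop 15 xy mid [361.5 429.3  12.8] ext [127.  153.3   8.1]
 tip clear_spot 0.58 [257.0, 244.8] [453.   70.4   0. ]
 tip holder_mid_mouth 0.95 [233.3, 179.9] [494.8 347.4  60. ]
 tip cup 0.92 [272.4, 250.9] [443.1 -55.7  70. ]
```

```bash
cat >> h.py <<'E'
from scipy.spatial.transform import Rotation as R
def to(p,yaw=None):
    """normalised shift (tool axes) from present pose to world point p; tool yaw of y axis"""
    s=arm.sense(); M=R.from_quat(s["orientation"]).as_matrix()
    return np.round(M.T@(np.array(p)-s["tool_pos"])/300,3), np.round(M,3)
E
python3 -c "
from h import *
print(to((448,-58,150)))"
```

```text
(array([-1.444, -1.322,  0.271]), array([[-0.914,  0.405, -0.   ],
       [ 0.405,  0.914, -0.   ],
       [-0.   , -0.   , -1.   ]]))
```

View pics/side0.png

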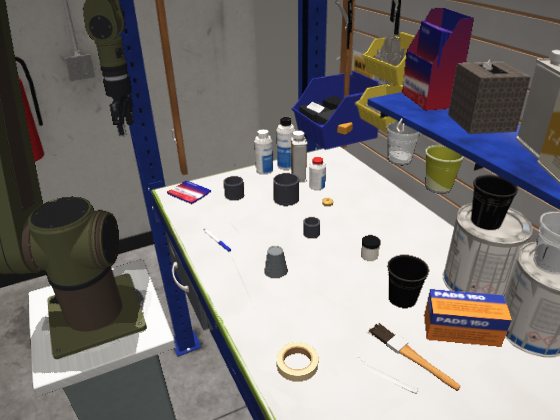

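```bash
python3 -m jog '[[[-0.722,-0.661,0],-0.531],[[-0.722,-0.661,0],-0.531],[[-0.722,-0.661,0],-0.531],[[-0.722,-0.661,0],-0.531],[[-0.722,-0.661,0],-0.531],[[-0.722,-0.661,0],-0.531],[[-0.722,-0.661,0],-0.531],[[-0.722,-0.661,0],-0.531],[[-0.722,-0.661,0],-0.531]]' -1 25
python3 -c "
from h import *
print(to((448,-58,150)))"
```

```text
clock: 2.2
tool_pos: [330.2, 211.8, 231.4]
orientation: [-0.0, 1.0, 0.0, 0.0]
wrist_force: [0.9, 0.5, 0.4]
width: 1.002
grip_force: 0.0
(array([-0.392, -0.9  ,  0.271]), array([[-1.   , -0.001,  0.   ],
       [-0.001,  1.   ,  0.001],
       [-0.   ,  0.001, -1.   ]]))
```

```bash
python3 -m jog '[[[-0.393,-0.9,0.2],0],[[-0.393,-0.9,0.2],0],[[-0.393,-0.9,0.2],0],[[-0.393,-0.9,0.2],0],[[-0.393,-0.9,0.2],0],[[-0.393,-0.9,0.2],0],[[-0.393,-0.9,0.2],0],[[-0.393,-0.9,0.2],0],[[-0.393,-0.9,0.2],0]]'
python3 -c "
from h import *
print(to((448,-58,18)))"
```

```text
clock: 3.1
tool_pos: [448.0, -57.0, 171.2]
orientation: [-0.002, 1.0, 0.0, -0.0]
wrist_force: [0.1, -0.1, 0.5]
width: 0.997
grip_force: 0.0
(array([-0.   , -0.004,  0.511]), array([[-1.   , -0.003, -0.001],
       [-0.003,  1.   ,  0.001],
       [ 0.001,  0.001, -1.   ]]))
```

```bash
python3 -m jog '[[[0,-0.003,0.3],0],[[0,-0.003,0.3],0],[[0,-0.003,0.45],0],[[0,-0.003,0.535],0],[[0,-0.003,0.535],0],[[0,-0.003,0.535],0]]'
python3 -m jog '[[[0,0,0],0],[[0,0,0],0],[[0,0,0],0],[[0,0,0],0],[[0,0,0],0],[[0,0,0],0],[[0,0,0],0],[[0,0,0],0]]' 1 25
python3 -m jog '[[[0,0,-0.1],0],[[0,0,-0.2],0],[[0,0,-0.3],0],[[0,0,-0.4],0],[[0,0,-0.4],0]]'
python3 - <<'E'
from h import *
f=arm.grab_frame("side"); c=arm.cut_out("cup",f)
print(c[0]["conf"],c[0]["location"]); u,v=map(int,c[0]["location"])
cv2.imwrite("pics/g1.png",cv2.resize(f["image"][max(0,v-60):v+60,max(0,u-80):u+80],None,fx=4,fy=4))
E
```

```text
clock: 3.7
tool_pos: [448.3, -58.3, 11.4]
orientation: [-0.002, 1.0, 0.0, -0.0]
wrist_force: [0.5, -0.1, 1.0]
width: 0.998
grip_force: 0.0
clock: 4.5
tool_pos: [450.1, -59.6, 12.9]
orientation: [-0.0, 1.0, 0.0, 0.002]
wrist_force: [-1.8, 1.4, 8.6]
width: 0.639
grip_force: 25.0
clock: 5.0
tool_pos: [452.0, -60.4, 135.7]
orientation: [0.0, 1.0, -0.001, 0.005]
wrist_force: [1.7, -0.4, -0.9]
width: 0.632
grip_force: 27.0
0.98 [270.6, 230.2]
```

View pics/g1.png

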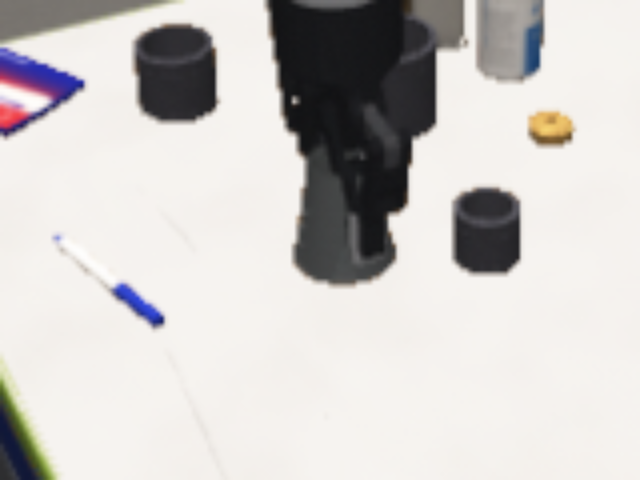

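```bash
python3 -c "
from h import *
print(to((563,242,135)))"
python3 -m jog '[[[-0.15,0.4,0],0],[[-0.3,0.8,0],0],[[-0.37,0.99,0],0],[[-0.37,0.99,0],0],[[-0.37,0.99,0],0],[[-0.37,0.99,0],0],[[-0.37,0.99,0],0],[[-0.37,0.99,0],0],[[-0.37,0.99,0],0],[[-0.37,0.99,0],0]]'
python3 -c "
from h import *
print(to((563,242,95)))"
```

```text
(array([-0.379,  1.007, -0.009]), array([[-1.   , -0.   ,  0.003],
       [-0.   ,  1.   , -0.   ],
       [-0.003, -0.   , -1.   ]]))
clock: 6.1
tool_pos: [558.0, 235.6, 129.9]
orientation: [0.0, 1.0, -0.001, -0.001]
wrist_force: [-0.1, 0.3, 0.1]
width: 0.642
grip_force: 27.0
(array([-0.017,  0.022,  0.116]), array([[-1.   ,  0.001, -0.002],
       [ 0.001,  1.   , -0.001],
       [ 0.002, -0.001, -1.   ]]))
```

```bash
python3 -m jog '[[[-0.01,0.021,0.05],0],[[-0.014,0.021,0.1],0],[[-0.014,0.021,0.12],0],[[-0.014,0.021,0.14],0],[[-0.014,0.021,0.15],0],[[-0.014,0.021,0.15],0]]'
```

```text
clock: 6.7
tool_pos: [562.5, 243.0, 85.8]
orientation: [0.0, 1.0, -0.0, -0.001]
wrist_force: [-2.4, -1.1, 3.6]
width: 0.638
grip_force: 26.3
```

```bash
python3 -m jog '[[[0,0,0.01],0],[[0,0,0.02],0],[[0,0,0.03],0],[[0,0,0.03],0]]'
python3 - <<'E'
from h import *
f=arm.grab_frame("side"); u,v=280,170
for l in["cup","holder_large"]:
  c=arm.cut_out(l,f); print(l,[(a["conf"],a["location"]) for a in c])
cv2.imwrite("pics/g2.png",cv2.resize(f["image"][v-60:v+60,u-80:u+80],None,fx=4,fy=4))
E
```

```text
clock: 7.1
tool_pos: [563.3, 243.7, 76.5]
orientation: [-0.0, 1.0, 0.0, -0.0]
wrist_force: [-3.3, -0.1, 3.0]
width: 0.632
grip_force: 25.6
cup [(0.6, [262.7, 180.6])]
holder_large [(0.87, [286.7, 188.5])]
```

View pics/g2.png

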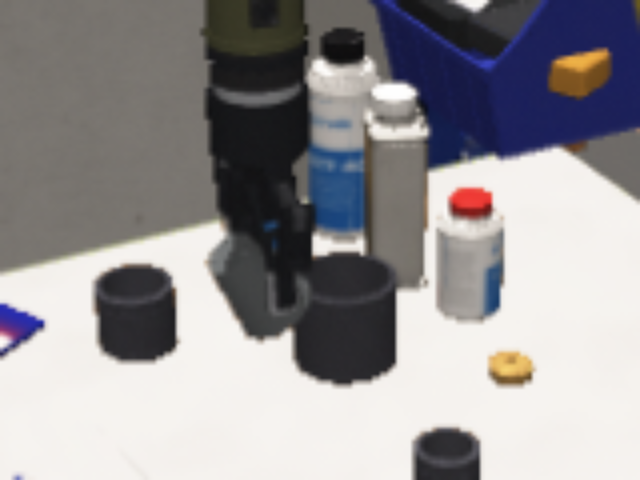

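```bash
python3 -m jog '[[[0,0,0.01],0],[[0,0,0.02],0],[[0,0,0.03],0],[[0,0,0.035],0],[[0,0,0.035],0]]'
python3 - <<'E'
from h import *
f=arm.grab_frame("side"); u,v=280,170
for l in["cup","holder_large"]:
  c=arm.cut_out(l,f); print(l,[(a["conf"],a["location"]) for a in c])
p=cloud(f,c[0]["region"]); q=p[p[:,2]>70]; print(q.min(0),q.max(0))
cv2.imwrite("pics/g3.png",cv2.resize(f["image"][v-60:v+60,u-80:u+80],None,fx=4,fy=4))
E
```

```text
clock: 7.75
tool_pos: [564.3, 243.6, 66.3]
orientation: [-0.0, 1.0, 0.0, 0.001]
wrist_force: [0.1, 0.5, 2.0]
width: 0.626
grip_force: 24.9
cup [(0.74, [260.4, 190.2])]
holder_large [(0.72, [284.9, 190.3])]
[591.27273785 196.37218975  70.12331134] [669.9727531  285.1567687   82.08596935]
```

View pics/g3.png

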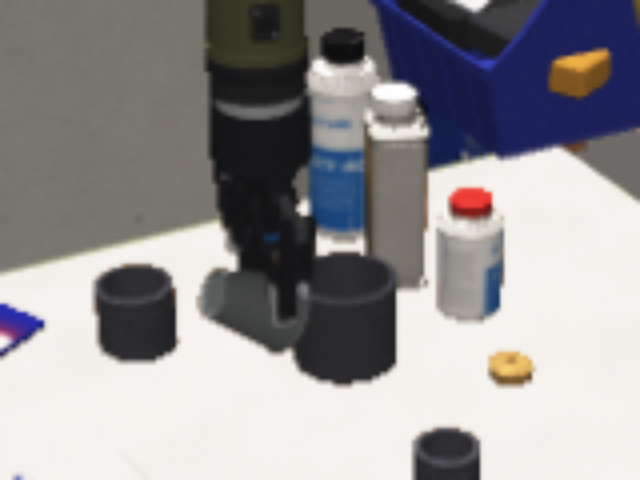

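```bash
python3 -m jog '[[[0.04,0,0],0],[[0.05,0,-0.1],0],[[0.05,0,-0.19],0],[[0,0,-0.19],0],[[-0.04,0,-0.19],0],[[-0.04,0,-0.19],0]]'
python3 -m jog '[[[0,0,0.05],0],[[0,0,0.07],0],[[0,0,0.08],0],[[0,0,0.09],0],[[0,0,0.1],0],[[0,0,0.1],0]]'
```

```text
clock: 8.5
tool_pos: [576.9, 243.4, 123.3]
orientation: [0.0, 1.0, -0.0, 0.001]
wrist_force: [-0.3, -0.6, -1.1]
width: 0.627
grip_force: 25.5
clock: 9.1
tool_pos: [575.2, 243.5, 93.1]
orientation: [-0.0, 1.0, -0.0, -0.0]
wrist_force: [1.1, -0.5, 0.9]
width: 0.621
grip_force: 25.5
```

```bash
python3 -m jog '[[[0.01,0,0.01],0],[[0.015,0,0.02],0],[[0.02,0,0.03],0],[[0.024,0,0.035],0],[[0.027,0,0.04],0],[[0.027,0,0.04],0]]'
python3 - <<'E'
from h import *
f=arm.grab_frame("side"); u,v=280,170
c=arm.cut_out("cup",f); print([(a["conf"],a["location"]) for a in c])
cv2.imwrite("pics/g4.png",cv2.resize(f["image"][v-60:v+60,u-80:u+80],None,fx=4,fy=4))
E
```

```text
clock: 9.7
tool_pos: [567.0, 243.4, 81.0]
orientation: [-0.0, 1.0, -0.0, -0.0]
wrist_force: [0.2, 0.1, -0.5]
width: 0.623
grip_force: 25.5
[(0.61, [261.2, 182.4])]
```

View pics/g4.png

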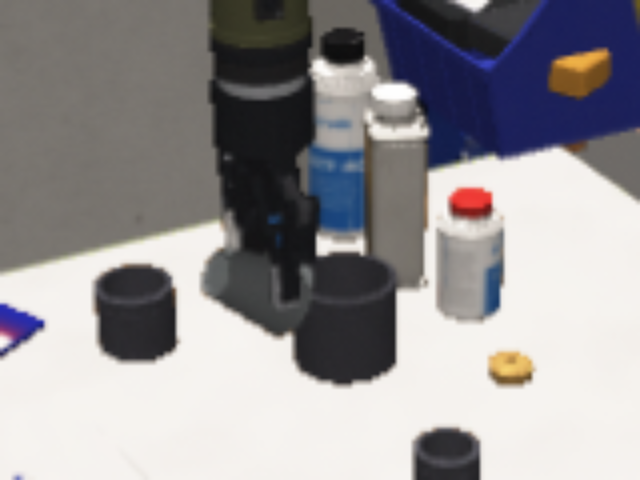

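```bash
python3 -m jog '[[[0.06,0,0],0],[[0.12,0,0.05],0],[[0.12,0,0.1],0],[[0.12,0,0.14],0],[[0.12,0,0.17],0],[[0.12,0,0.19],0],[[0.12,0,0.205],0],[[0.12,0,0.215],0],[[0.12,0,0.215],0]]'

```

```text
clock: 10.7
tool_pos: [546.5, 245.5, 25.2]
orientation: [0.001, 1.0, 0.002, 0.015]
wrist_force: [11.1, -5.9, 26.2]
width: 0.628
grip_force: 51.5
```

```bash
python3 -m jog '[[[0,0,-0.05],0],[[0,0,-0.15],0],[[0,0,-0.15],0]]'
python3 - <<'E'
from h import *
f=arm.grab_frame("side"); u,v=280,170
c=arm.cut_out("cup",f); print([(a["conf"],a["location"]) for a in c])
p=cloud(f,c[0]["region"]); print(np.percentile(p,[2,50,98],axis=0).round())
cv2.imwrite("pics/g5.png",cv2.resize(f["image"][v-60:v+60,u-80:u+80],None,fx=4,fy=4))
E
```

```text
clock: 11.0
tool_pos: [535.1, 244.9, 65.7]
orientation: [0.0, 1.0, 0.002, 0.004]
wrist_force: [1.1, 0.3, -0.3]
width: 0.623
grip_force: 47.5
[]Traceback (most recent call last):
  File "<stdin>", line 4, in <module>
IndexError: list index out of range
```

```bash
python3 - <<'E'
from h import *
f=arm.grab_frame("side"); u,v=265,175
c=arm.cut_out("cup",f); print([(a["conf"],a["location"]) for a in c])
cv2.imwrite("pics/g5.png",cv2.resize(f["image"][v-45:v+45,u-60:u+60],None,fx=5,fy=5))
E
```

```text
[(0.59, [253.0, 188.3])]
```

View pics/g5.png

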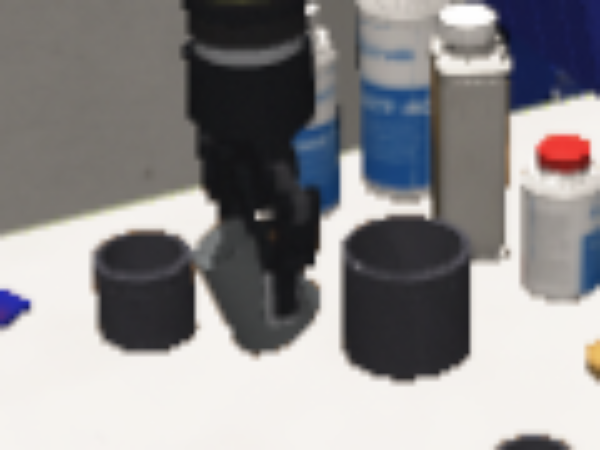

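```bash
cat >> h.py <<'E'
from scipy.optimize import least_squares
def fitcup(name="side",th0=(0.6,1.2,1.6,2.2,2.8)):
    """pose of held cup: th = angle of mouth axis from straight down turned towards +x; roll towards +y"""
    f=arm.grab_frame(name); c=arm.cut_out("cup",f)
    if not c: return None
    t=arm.sense()["tool_pos"]; p=cloud(f,cv2.erode(c[0]["region"].astype(np.uint8),np.ones((2,2)))>0)
    p=p[np.linalg.norm(p-t,axis=1)<75]
    def res(x):
        a=np.array([np.sin(x[3])*np.cos(x[4]),np.sin(x[4]),-np.cos(x[3])*np.cos(x[4])]); q=p-x[:3]; s=q@a
        r=np.linalg.norm(q-np.outer(s,a),axis=1)
        side=np.abs(r-20-.157*s)*.988+np.maximum(0,np.abs(s-35)-35); base=np.hypot(s,np.maximum(0,r-20))
        return np.r_[np.minimum(side,base),(x[4])*20]
    b=None
    for th in th0:
        x0=np.r_[t+[0,0,13]-45*np.array([np.sin(th),0,-np.cos(th)]),th,0]
        o=least_squares(res,x0,loss="soft_l1",f_scale=2)
        if b is None or o.cost<b.cost: b=o
    m=b.x[:3]+70*np.array([np.sin(b.x[3])*np.cos(b.x[4]),np.sin(b.x[4]),-np.cos(b.x[3])*np.cos(b.x[4])])
    return "n %d cost %.2f base %s mouth %s th %.0f roll %.0f tcp %s"%(len(p),b.cost/len(p),b.x[:3].round(),m.round(),*np.degrees(b.x[3:5]),t.round())
E
python3 -c "
from h import *
print(fitcup())"
python3 -m jog '[[[0,0,-0.1],0],[[0,0,-0.15],0],[[-0.05,0,-0.15],0],[[-0.095,-0.008,-0.15],0],[[-0.095,-0.008,-0.15],0],[[-0.095,-0.008,-0.05],0],[[-0.095,-0.008,-0.04],0],[[-0.1,-0.008,-0.02],0],[[-0.11,-0.008,-0.01],0],[[-0.12,-0.008,0],0],[[-0.13,-0.008,0.01],0],[[-0.13,-0.008,0.01],0]]' 1 25
python3 -c "
from h import *
print(fitcup())"
```

```text
None
clock: 12.5
tool_pos: [568.8, 241.2, 58.6]
orientation: [-0.0, 1.0, 0.0, -0.002]
wrist_force: [-4.5, 0.4, -0.6]
width: 0.578
grip_force: 25.1
n 272 cost 1.86 base [523. 239.  53.] mouth [593. 241.  52.] th 89 roll 2 tcp [569. 241.  59.]
```

```bash
python3 -m jog '[[[0.05,0,0],0],[[0.1,0,0],0],[[0.17,0,0],0],[[0.17,0,0.03],0],[[0.17,0,0.05],0],[[0.17,0,0.06],0],[[0.17,0,0.07],0],[[0.17,0,0.075],0],[[0.17,0,0.075],0]]'
python3 -c "
from h import *
print(fitcup()); print(fitcup('top'))"
```

```text
clock: 13.5
tool_pos: [520.6, 241.3, 39.1]
orientation: [0.0, 1.0, 0.0, 0.001]
wrist_force: [-6.2, -1.5, 19.5]
width: 0.579
grip_force: 30.1
n 0 cost nan base [495. 241.  89.] mouth [535. 241.  31.] th 34 roll 0 tcp [521. 241.  39.]
Noneh.py:39: RuntimeWarning: invalid value encountered in scalar divide
  return "n %d cost %.2f base %s mouth %s th %.0f roll %.0f tcp %s"%(len(p),b.cost/len(p),b.x[:3].round(),m.round(),*np.degrees(b.x[3:5]),t.round())
```

```bash
python3 -m jog '[[[0,0,-0.01],0],[[0,0,-0.015],0],[[0,0,-0.015],0]]'
python3 - <<'E'
from h import *
f=arm.grab_frame("side"); t=arm.sense()["tool_pos"]
c=np.array(f["world_to_cam"])@np.r_[t,1]; K=np.array(f["camera_matrix"]); u,v=(K@(c[:3]/c[2]))[:2].astype(int); print(u,v)
print([(a["conf"],a["location"]) for a in arm.cut_out("cup",f)])
cv2.imwrite("pics/g6.png",cv2.resize(f["image"][v-45:v+45,u-60:u+60],None,fx=5,fy=5))
E
```

```text
clock: 14.0
tool_pos: [520.1, 241.2, 40.7]
orientation: [0.0, 1.0, 0.0, 0.0]
wrist_force: [-0.9, 0.0, -1.4]
width: 0.579
grip_force: 24.9
253 198
[(0.64, [248.7, 203.2]), (0.39, [294.2, 370.8])]
```

View pics/g6.png

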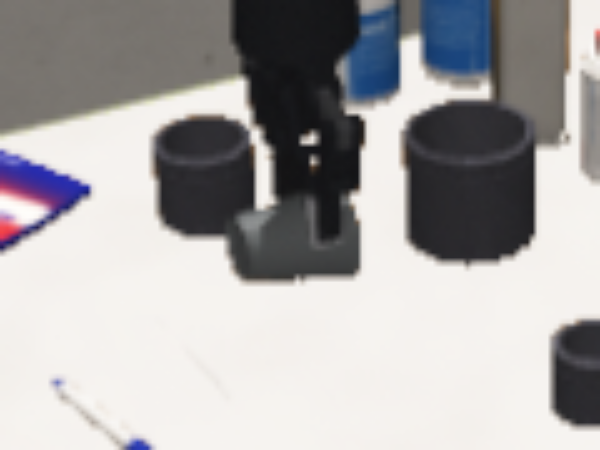

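```bash
python3 -m jog '[[[0,0,0],0],[[0,0,0],0],[[0,0,0],0],[[0,0,0],0],[[0,0,-0.1],0],[[0,0,-0.25],0],[[0.15,0,-0.25],0],[[0.3,0,-0.25],0],[[0.3,0,-0.25],0]]' -0.6
sed -i 's/p=p\[np.linalg.norm(p-t,axis=1)<75\]/t=np.median(p,axis=0)/' h.py
python3 -c "
from h import *
print(fitcup(th0=(1.4,1.6,1.8))); print(fitcup('top',th0=(1.4,1.6,1.8)))"
```

```text
clock: 15.0
tool_pos: [421.4, 238.5, 114.8]
orientation: [-0.001, 1.0, -0.002, -0.004]
wrist_force: [-0.1, -0.0, -0.6]
width: 0.8
grip_force: 0.0
n 343 cost 8.12 base [464. 208.  26.] mouth [520. 199.  67.] th 126 roll -7 tcp [502. 221.  38.]
n 279 cost 8.84 base [471. 204.  45.] mouth [512. 247.  83.] th 133 roll 38 tcp [503. 234.  47.]
```

```bash
cat > lie.py <<'E'
from h import *
P=[]
for n in("side","top"):
    f=arm.grab_frame(n); c=arm.cut_out("cup",f); p=cloud(f,c[0]["region"]); print(n,c[0]["conf"],len(p),np.percentile(p,[2,50,98],axis=0).round().tolist()); P.append(p)
p=np.vstack(P); p=p[p[:,2]>5]
def res(x,el=np.radians(9)):
    a=np.array([np.cos(x[2])*np.cos(el),np.sin(x[2])*np.cos(el),np.sin(el)]); q=p-[x[0],x[1],20]; s=q@a
    r=np.linalg.norm(q-np.outer(s,a),axis=1)
    return np.minimum(np.abs(r-20-.157*s)+np.maximum(0,np.abs(s-35)-35),np.hypot(s,np.maximum(0,r-20)))
b=None
for yaw in np.arange(0,6.2,.4):
    m=p.mean(0); o=least_squares(res,[m[0]-35*np.cos(yaw),m[1]-35*np.sin(yaw),yaw],loss="soft_l1",f_scale=2)
    if b is None or o.cost<b.cost:b=o
print(b.x[:2].round(),np.degrees(b.x[2]),b.cost/len(p),np.median(b.fun))
E
python3 lie.py
```

```text
side 0.96 388 [[468.0, 210.0, 13.0], [503.0, 222.0, 40.0], [534.0, 250.0, 59.0]]
top 0.63 300 [[470.0, 213.0, 8.0], [508.0, 235.0, 46.0], [540.0, 263.0, 62.0]]
[469. 239.] 0.6526388707812102 2.0742135103987853 1.735416823454095
```

```bash
python3 -m jog '[[[-0.15,0.002,0],0],[[-0.28,0.002,0],0],[[-0.28,0.002,0.15],0],[[-0.28,0.002,0.25],0],[[-0.28,0.002,0.345],0],[[-0.28,0.002,0.345],0],[[-0.28,0.002,0.345],0]]' -1
python3 -m jog '[[[0,0,0],0],[[0,0,0],0],[[0,0,0],0],[[0,0,0],0],[[0,0,0],0],[[0,0,0],0]]' 1 25
python3 -m jog '[[[0,0,-0.05],0],[[0,0,-0.2],0],[[0,0,-0.35],0],[[0,0,-0.35],0]]'
sed -i 's/x0=np.r_\[t+\[0,0,13\]-45/x0=np.r_[t+[0,15,0]-35/' h.py
python3 -c "
from h import *
print(fitcup()); print(arm.sense()['tool_pos'])"
```

```text
clock: 16.1
tool_pos: [513.4, 241.5, 12.1]
orientation: [0.0, 1.0, -0.0, -0.001]
wrist_force: [-0.3, 0.1, 1.6]
width: 1.002
grip_force: 0.0
clock: 16.7
tool_pos: [515.0, 242.3, 14.5]
orientation: [-0.0, 1.0, 0.001, 0.002]
wrist_force: [-0.2, -0.5, 6.2]
width: 0.659
grip_force: 25.5
clock: 17.1
tool_pos: [518.0, 244.0, 124.7]
orientation: [-0.0, 1.0, 0.003, 0.006]
wrist_force: [1.7, 1.6, -0.7]
width: 0.66
grip_force: 26.7
n 260 cost 11.00 base [473. 242. 129.] mouth [541. 244. 143.] th 101 roll 1 tcp [492. 225. 143.]
[514.60278786 242.37998748 119.42395149]
```

```bash
python3 -m jog '[[[-0.1,0,0],0],[[-0.158,0,0.03],0],[[-0.158,0,0.065],0],[[-0.158,0,0.08],0],[[-0.158,0,0.09],0],[[-0.158,0,0.1],0],[[-0.158,0,0.11],0],[[-0.158,0,0.11],0]]'
python3 -c "
from h import *
print(fitcup()); print(arm.sense()['tool_pos'])"
```

```text
clock: 18.0
tool_pos: [560.2, 241.7, 84.1]
orientation: [-0.0, 1.0, -0.0, -0.0]
wrist_force: [0.2, -0.4, -0.9]
width: 0.656
grip_force: 26.7
n 243 cost 1.60 base [515. 240.  90.] mouth [584. 241. 101.] th 99 roll 1 tcp [534. 224. 103.]
[560.62858946 241.81000394  84.54594965]
```

```bash
python3 -m jog '[[[0,0,-0.055],0],[[-0.03,0,-0.055],0],[[-0.03,0,-0.03],0],[[-0.028,0,-0.018],0],[[-0.022,0,-0.012],0],[[-0.015,0,-0.007],0],[[-0.008,0,0],0],[[-0.001,0,0.005],0],[[-0.001,0,0.005],0]]'
python3 -c "
from h import *
print(fitcup()); print(arm.sense()['tool_pos'])"
```

```text
clock: 19.0
tool_pos: [558.8, 242.2, 82.6]
orientation: [-0.001, 1.0, 0.001, -0.002]
wrist_force: [-5.7, 0.6, 8.6]
width: 0.656
grip_force: 25.3
n 166 cost 1.64 base [528. 240.  71.] mouth [586. 242. 110.] th 124 roll 1 tcp [537. 224.  91.]
[558.89617902 242.22715648  82.59468426]
```

```bash
python3 -m jog '[[[0.004,0,0.006],0],[[0.005,0,0.012],0],[[0.009,0,0.02],0],[[0.01,0,0.027],0],[[0.012,0,0.036],0],[[0.014,0,0.045],0],[[0.016,0,0.055],0],[[0.016,0,0.062],0],[[0.016,0,0.062],0]]'
python3 -c "
from h import *
print(fitcup(th0=(2,2.3,2.6,2.9))); print(arm.sense()['tool_pos'])"
```

```text
clock: 20.0
tool_pos: [550.9, 241.1, 62.6]
orientation: [-0.001, 1.0, -0.0, -0.005]
wrist_force: [-10.2, 0.4, 8.5]
width: 0.653
grip_force: 25.1
n 209 cost 2.81 base [548. 240.  33.] mouth [572. 240.  99.] th 160 roll -0 tcp [543. 224.  61.]
[550.92769594 241.15723744  62.73588216]
```

```bash
python3 -m jog '[[[0.06,0,0],0],[[0.1,0,0.03],0],[[0.13,0,0.065],0],[[0.15,0,0.072],0],[[0.17,0,0.077],0],[[0.19,0,0.081],0],[[0.21,0,0.085],0],[[0.22,0,0.088],0],[[0.22,0,0.088],0]]'
python3 -c "
from h import *
print(fitcup(th0=(2.3,2.6,2.9,3.2))); print(arm.sense()['tool_pos'])"
```

```text
clock: 21.0
tool_pos: [491.4, 241.9, 38.8]
orientation: [-0.0, 1.0, 0.0, 0.002]
wrist_force: [2.0, -1.4, 2.8]
width: 0.645
grip_force: 24.1
n 151 cost 1.19 base [489. 241.  13.] mouth [514. 240.  78.] th 159 roll -1 tcp [483. 225.  41.]
[491.5253603  241.96820784  38.74696941]
```

```bash
python3 -m jog '[[[0.02,0,0.006],0],[[0.04,0,0.012],0],[[0.06,0,0.017],0],[[0.08,0,0.022],0],[[0.1,0,0.026],0],[[0.12,0,0.03],0],[[0.14,0,0.033],0],[[0.14,0,0.033],0]]'
python3 -c "
from h import *
print(fitcup(th0=(2.3,2.6,2.9,3.2))); print(arm.sense()['tool_pos'])"
```

```text
clock: 21.9
tool_pos: [448.2, 242.5, 29.0]
orientation: [-0.0, 1.0, 0.001, 0.001]
wrist_force: [-0.2, -0.1, 10.0]
width: 0.611
grip_force: 23.8
n 731 cost 11.99 base [626. 217.  10.] mouth [638. 240.  75.] th 170 roll 19 tcp [631. 214.  53.]
[448.99656663 242.59819416  29.09307819]
```

```bash
sed -i 's/    c=arm.cut_out("cup",f)$/&/; s/f=arm.grab_frame(name); c=arm.cut_out("cup",f)/f=arm.grab_frame(name); T0=arm.sense()["tool_pos"]; c=[a for a in arm.cut_out("cup",f) if np.linalg.norm(at_r(f,a["location"])-T0)<100]/' h.py
python3 - <<'E'
from h import *
print(fitcup(th0=(2.3,2.6,2.9,3.2)));print(fitcup("top",th0=(2.3,2.6,2.9,3.2)))
f=arm.grab_frame("side"); t=arm.sense()["tool_pos"]
c=np.array(f["world_to_cam"])@np.r_[t,1]; K=np.array(f["camera_matrix"]); u,v=(K@(c[:3]/c[2]))[:2].astype(int); print(u,v)
cv2.imwrite("pics/g7.png",cv2.resize(f["image"][v-45:v+45,u-60:u+60],None,fx=5,fy=5))
E
```

```text
None
n 54 cost 10.34 base [486. 250. -10.] mouth [471. 244.  58.] th 193 roll -5 tcp [495. 234.  12.]
232 207
```

View pics/g7.png

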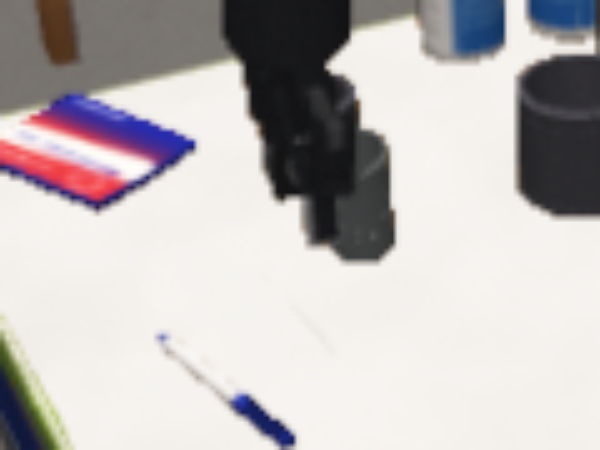

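```bash
python3 -m jog '[[[0,0,0],0],[[0,0,0],0],[[0,0,0],0],[[0,0,0],0],[[0,0,-0.15],0],[[0,0,-0.3],0],[[0.2,0,-0.35],0],[[0.2,0,-0.35],0]]' -1
cat > up.py <<'E'
from h import *
for n in("side","top"):
    f=arm.grab_frame(n)
    for c in arm.cut_out("cup",f):
        p=cloud(f,c["region"]); q=p[p[:,2]>np.percentile(p[:,2],95)-6]; print(n,c["conf"],c["location"],len(p),"ztop",np.percentile(p[:,2],95),"mid",(np.percentile(q,2,axis=0)+np.percentile(q,98,axis=0))/2,np.ptp(q,axis=0))
    for l,z in(("cup_rim",70),("cup",0),("holder_mid_mouth",60)):
        print(l,[(t["conf"],at_z(f,t["location"],z).round()) for t in arm.tip_of(l,f)[:1]])
E
python3 up.py
```

```text
clock: 23.05
tool_pos: [385.4, 241.2, 134.4]
orientation: [-0.001, 1.0, 0.0, -0.001]
wrist_force: [0.4, -0.3, -0.4]
width: 1.002
grip_force: 0.0
side 0.74 [243.6, 199.8] 400 ztop 69.5515743334393 mid [485.05498655 238.15709016  68.36749045] [58.79387956 62.4539456   9.88801149]
cup_rim [(0.82, array([490., 246.,  70.]))]
cup [(0.8, array([475., 230.,   0.]))]
holder_mid_mouth [(0.71, array([496., 362.,  60.]))]
top 0.65 [227.1, 230.9] 286 ztop 72.08545004315062 mid [486.41709825 239.12959005  71.07720259] [62.15232625 62.60003045 10.01131108]
top 0.3 [331.6, 167.5] 224 ztop 60.83238376356551 mid [ 697.98290147 -121.85094729   58.73324796] [45.31363833 47.06536409  8.90454135]
cup_rim []
cup [(0.62, array([485., 235.,   0.]))]
holder_mid_mouth [(0.7, array([493., 342.,  60.]))]
```

```bash
python3 -m jog '[[[-0.15,0,0],0],[[-0.3,0,0],0],[[-0.3,0,0],0],[[-0.3,0,0],0]]'
python3 -c "
from h import *
arm.grab_frame('top');arm.grab_frame('top')
print(to((486,239,48))[0],arm.sense()['tool_pos'])"
```

```text
clock: 23.95
tool_pos: [479.0, 241.4, 132.1]
orientation: [0.001, 1.0, -0.0, -0.001]
wrist_force: [-0.5, -0.4, -0.0]
width: 1.001
grip_force: 0.0
[-0.03  -0.007  0.281] [477.05838197 241.19154702 132.27987764]
```

```bash
python3 -m jog '[[[-0.03,-0.007,0.15],0],[[-0.03,-0.007,0.25],0],[[-0.03,-0.007,0.281],0],[[-0.03,-0.007,0.281],0],[[-0.03,-0.007,0.281],0]]'
python3 -m jog '[[[0,0,0],0],[[0,0,0],0],[[0,0,0],0],[[0,0,0],0],[[0,0,0],0],[[0,0,0],0]]' 1 25
python3 -m jog '[[[0,0,-0.05],0],[[0,0,-0.1],0],[[0,0,-0.2],0],[[0,0,-0.33],0],[[0,0,-0.33],0],[[0,0,-0.33],0]]'
python3 -c "
from h import *
print(fitcup(th0=(2.9,3.1,3.3)));print(fitcup('top',th0=(2.9,3.1,3.3)))
print(arm.sense()['tool_pos'],to((0,0,0))[1])
for n in('top','side'):
    f=arm.grab_frame(n);p=cloud(f,arm.cut_out('holder_mid',f)[0]['region']);q=p[p[:,2]>np.percentile(p[:,2],95)-6];print((np.percentile(q,2,axis=0)+np.percentile(q,98,axis=0))/2,np.ptp(q,axis=0))
"
```

```text
clock: 24.55
tool_pos: [487.4, 240.0, 49.8]
orientation: [-0.0, 1.0, 0.0, 0.001]
wrist_force: [-0.4, -0.8, 0.6]
width: 1.0
grip_force: 0.0
clock: 25.15
tool_pos: [488.6, 240.3, 50.6]
orientation: [-0.0, 1.0, 0.001, 0.002]
wrist_force: [-0.9, -0.3, 6.5]
width: 0.704
grip_force: 25.9
clock: 25.75
tool_pos: [488.3, 240.1, 149.3]
orientation: [-0.0, 1.0, 0.001, 0.002]
wrist_force: [-0.7, -0.1, 0.1]
width: 0.701
grip_force: 27.3
n 272 cost 1.21 base [485. 241. 105.] mouth [486. 238. 175.] th 180 roll -2 tcp [477. 222. 142.]
None
[486.16794607 239.05978844 146.35725206] [[-1.    -0.    -0.002]
 [-0.     1.    -0.001]
 [ 0.002 -0.001 -1.   ]]Traceback (most recent call last):
  File "<string>", line 6, in <module>
    f=arm.grab_frame(n);p=cloud(f,arm.cut_out('holder_mid',f)[0]['region']);q=p[p[:,2]>np.percentile(p[:,2],95)-6];print((np.percentile(q,2,axis=0)+np.percentile(q,98,axis=0))/2,np.ptp(q,axis=0))
                                  ~~~~~~~~~~~~~~~~~~~~~~~~~~~^^^
IndexError: list index out of range
```

```bash
python3 -m jog '[[[-0.018,0.15,0],0],[[-0.018,0.3,0],0],[[-0.018,0.347,0],0],[[-0.018,0.347,0],0],[[-0.018,0.347,0],0],[[-0.018,0.347,0],0]]'
cat > over.py <<'E'
from h import *
for i in range(2): print(fitcup(th0=(2.9,3.1,3.3)),arm.sense()['tool_pos'].round(1),arm.sense()['wrist_force'].round(1))
f=arm.grab_frame('side')
for c in arm.cut_out('holder_mid',f)[:1]:
    p=cloud(f,c['region']);p=p[p[:,2]>3];p=p[p[:,2]<70]
    # body cylinder r 33: fit axis to outer wall
    w=p[p[:,2]<54]; o=least_squares(lambda x:np.hypot(w[:,0]-x[0],w[:,1]-x[1])-33,[491,343],loss="soft_l1",f_scale=1); print("holder axis",o.x,len(w),p[:,2].max())
E
python3 over.py
```

```text
clock: 26.65
tool_pos: [492.1, 342.2, 147.2]
orientation: [0.0, 1.0, -0.001, -0.001]
wrist_force: [0.1, -0.3, -1.2]
width: 0.698
grip_force: 27.4
n 213 cost 1.73 base [489. 342. 104.] mouth [489. 341. 174.] th 180 roll -1 tcp [480. 323. 139.] [492.5 342.3 147.6] [ 0.1 -0.8  0. ]
n 245 cost 1.57 base [488. 342. 103.] mouth [489. 341. 173.] th 179 roll -1 tcp [480. 323. 141.] [492.7 342.7 147.7] [ 0.  -0.1 -0.5]
holder axis [491.13475695 343.32607132] 312 64.93405212180733
```

```bash
python3 -m jog '[[[-0.005,0.003,0.1],0],[[-0.005,0.003,0.16],0],[[-0.005,0.003,0.2],0],[[-0.005,0.003,0.22],0],[[-0.005,0.003,0.23],0],[[-0.005,0.003,0.235],0],[[-0.005,0.003,0.24],0],[[-0.005,0.003,0.24],0]]'
python3 over.py
```

```text
clock: 27.75
tool_pos: [494.4, 344.7, 76.1]
orientation: [-0.0, 1.0, 0.0, 0.0]
wrist_force: [0.2, -0.9, -0.3]
width: 0.703
grip_force: 27.4
n 108 cost 1.64 base [495. 349.  29.] mouth [493. 342.  99.] th 182 roll -6 tcp [479. 329.  80.] [494.4 344.7  76.1] [-0.1 -1.1 -0.9]
n 163 cost 1.87 base [495. 347.  32.] mouth [490. 343. 102.] th 184 roll -3 tcp [481. 329.  78.] [494.3 344.7  76. ] [ 1.  -0.8  0. ]
holder axis [ 357.11342932 -348.74772692] 1141 29.396575476436055
```

```bash
python3 -m jog '[[[0,0,0.007],0],[[0,0,0.013],0],[[0,0,0.017],0],[[0,0,0.02],0],[[0,0,0.02],0]]'; python3 -m jog '[[[0,0,0.004],0],[[0,0,0.007],0],[[0,0,0.007],0]]'; python3 over.py
```

```text
clock: 28.55
tool_pos: [493.9, 343.9, 69.4]
orientation: [0.0, 1.0, -0.001, -0.0]
wrist_force: [-0.1, -3.4, 1.0]
width: 0.701
grip_force: 27.5
clock: 28.85
tool_pos: [494.0, 343.7, 67.5]
orientation: [0.0, 1.0, -0.001, 0.0]
wrist_force: [0.1, -5.0, 2.6]
width: 0.701
grip_force: 27.7
n 109 cost 1.99 base [489. 349.  28.] mouth [492. 339.  97.] th 177 roll -8 tcp [478. 332.  74.] [494.  343.6  67.5] [-1.1 -5.3  3. ]
n 133 cost 2.05 base [488. 345.  29.] mouth [491. 341.  99.] th 178 roll -3 tcp [481. 331.  75.] [494.  343.7  67.5] [-0.  -5.8  2.3]
holder axis [491.26940841 344.08625959] 257 63.21811555305453
```

```bash
python3 -m jog '[[[0,-0.005,0],0],[[0,-0.008,0],0],[[0,-0.008,0],0]]'; python3 -m jog '[[[0,0,0.004],0],[[0,0,0.004],0]]'
```

```text
clock: 29.45
tool_pos: [494.1, 343.3, 67.5]
orientation: [-0.0, 1.0, 0.001, -0.0]
wrist_force: [-0.2, 0.9, 0.9]
width: 0.702
grip_force: 27.5
clock: 29.65
tool_pos: [494.2, 343.4, 67.2]
orientation: [-0.0, 1.0, 0.001, 0.0]
wrist_force: [-1.8, 0.1, 5.2]
width: 0.705
grip_force: 27.8
```

```bash
python3 -m jog '[[[0,0,-0.004],0],[[0,0,-0.004],0]]'; python3 -m jog '[[[0,0,-0.004],0],[[0,0,-0.004],0],[[0,0,-0.004],0],[[0,0,-0.004],0],[[0,0,-0.004],0]]' -1
python3 -m jog '[[[0,0,-0.05],0],[[0,0,-0.2],0],[[0,0,-0.35],0],[[0.3,-0.3,-0.4],0],[[0.6,-0.3,-0.4],0],[[0.6,-0.3,-0.4],0],[[0.6,-0.3,-0.4],0]]'
python3 - <<'E'
from h import *
for n in("side","top"):
    f=arm.grab_frame(n)
    for l,i in(("cup",.95),("holder_mid",.95),("holder_large",.95)):
      for c in arm.cut_out(l,f)[:1]:
        p=cloud(f,c["region"]); z=np.percentile(p[:,2],95); q=p[p[:,2]>z-6]; print(n,l,c["conf"],len(p),"ztop",z.round(1),"mid",((np.percentile(q,2,axis=0)+np.percentile(q,98,axis=0))/2).round(1))
    if n=="side": cv2.imwrite("pics/g8.png",cv2.resize(f["image"][140:230,180:300],None,fx=5,fy=5))
E
```

```text
clock: 29.85
tool_pos: [494.2, 343.2, 67.6]
orientation: [-0.0, 1.0, 0.001, 0.0]
wrist_force: [-1.7, 2.0, 1.4]
width: 0.701
grip_force: 27.7
clock: 30.35
tool_pos: [494.1, 342.0, 68.6]
orientation: [-0.0, 1.0, -0.0, -0.0]
wrist_force: [-0.2, -0.1, 0.3]
width: 0.999
grip_force: 0.0
clock: 31.05
tool_pos: [317.4, 253.0, 188.5]
orientation: [0.0, 1.0, 0.0, 0.0]
wrist_force: [-0.1, 1.1, 0.9]
width: 1.0
grip_force: 0.0
side cup 0.58 261 ztop 87.7 mid [489.4 343.1  85.5]
side holder_mid 0.63 328 ztop 60.1 mid [486.2 326.8  58.9]
side holder_large 0.96 743 ztop 78.1 mid [634.9 239.7  76.4]
top cup 0.58 287 ztop 87.7 mid [491.  342.8  86.9]
top holder_mid 0.61 90 ztop 63.4 mid [485.3 321.3  61.4]
top holder_large 0.81 595 ztop 79.6 mid [638.7 240.5  79. ]
```

View pics/g8.png

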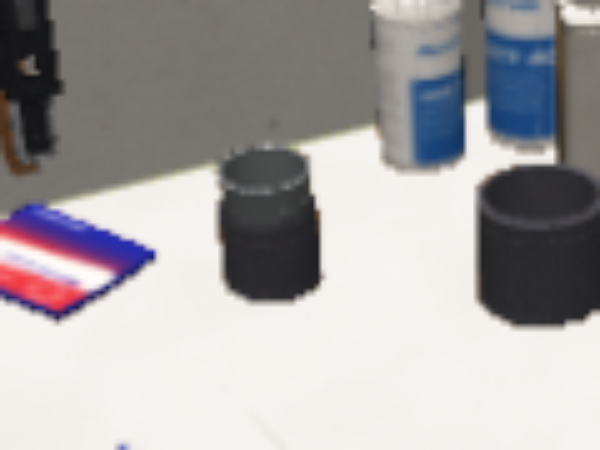

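```bash
python3 - <<'E'
from h import *
P=[]
f=arm.grab_frame("top"); p=cloud(f,arm.cut_out("cup",f)[0]["region"])
r=np.hypot(p[:,0]-491,p[:,1]-342.8); q=p[(p[:,2]>78)&(r>25)&(r<33)]
A=np.c_[q[:,:2]-q[:,:2].mean(0),np.ones(len(q))]
o=least_squares(lambda x:A@x-q[:,2],[0,0,87],loss="soft_l1"); print(len(q),o.x,np.std(o.fun))
if np.hypot(*o.x[:2])<0.06: print(arm.hand_in())
E
```

```text
81 [ 1.26585546e-02 -3.61827280e-02  8.49503549e+01] 3.431032314063515
the job is handed in; nothing more can be done
None
```

The cup is upright in the bore of the fitting holder and released. Its rim is about 27 mm above the holder's mouth and its measured tilt about 0.04 rad. I used the edge of the large holder to turn the cup, which moved that holder about 7 mm. The job is handed in; no verdict came back.

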